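# Pop the battery hatch on its push-push latch

### The arm

A 7-joint arm with a two-finger parallel gripper is mounted at the origin on a cart in front of the work surface, level with it; the furniture and walls round the work are solid. World frame = base frame: x ahead of the robot, y to its left, z up, the work surface at z = 0. Lengths are in m, angles in rad, forces in N, time in s.
With the tool pointing down it reaches from about 0.35 to 0.9 m from the base axis. Payload 19.9 kg.
Tool frame: the origin (TCP) lies midway between the tips of the shut fingers; the grasp point (between the pads) lies 19 mm behind it; z points along the fingers, y is the line along which they close (so a half turn about z gives the same grasp; the last joint's range is limited). The gripper opens to 94 mm and grips with 3 to 60 N. Pads are 16 mm wide; open, the fingers measure 119 mm over their backs; the gripper's body (75 mm by 177 mm) begins 78 mm behind the grasp point.
Start: joints at [1.286, 0.417, -0.01, 1.614, 0.005, 1.111, -0.053], TCP at [0.151, -0.606, 0.205] pointing down, gripper open.
Joint ranges: [-2.81, 2.81], [-0.39, 2.02], [-1.27, 1.25], [0.06, 2.57], [-1.19, 4.33], [0.19, 2], [-2.82, 2.82]. Speed limits (rad/s): [1.89, 1.89, 2.39, 2.39, 3.01, 3.01, 3.01].

### API

Orientations are given as a 3x3 rotation matrix whose columns are the frame's x, y, z axes.
In Python, from rig import robot gives the robot as it stands. The module is installed in compiled form; this text tells all that it offers.
- The arm moves only by the shell command python3 -m jog 'ROWS' [FORCE]. ROWS is a JSON object of lists of equal length, an entry for each row: "travel": the shift along the tool's x, y, z as a fraction of full scale, a list of three; "spin": the turn about the tool's z as a fraction of full scale; "claw": the opening, from 0 (shut) to 1 (fully open). A call has 1 to 12 rows; each row shifts and turns the commanded pose from where the row before left it, along the tool's axes as they then stand; what a row does not reach is not made up. Full scale, the value 1, is 0.3 m for a shift and pi rad for a turn. A row lasts 1/12 s, in which the tool goes at most 41.7 mm and 7.16 degrees, less where a joint would pass 70% of its speed; a pose out of reach is approached as far as the arm can. A call with a number of a shift or a turn outside -1 to 1 is refused whole. A call with a gripper value outside its range is refused whole. The fingers move at their own pace and stop on an object; FORCE is the grip in N (left out, the last holds). Time passes only in rows, so rows that do not move let the fingers close. It gives the time, the measured TCP pose, the force, the opening and the grip force at its end, in the units of the state.
- robot.sense(): the state, without advancing time (a new reading comes with each control period).
- robot.camera(name): name is "side" or "top"; returns a dict with "color" (480x640x3 uint8, blue, green, red), "range_z" (480x640 float32, m along the optical axis (not along the pixel's ray), 0 where there is no reading), "mtx" (3x3 intrinsics, pixels), "k1" (the pictures are not rectified: a ray, as slopes to the right and down, at radius r is drawn at 1 + k1 r^2 times it, then the intrinsics apply), "rvec" (rotation vector, rad) and "tvec" (3), from world to camera coordinates, as OpenCV has them. Camera axes: x right, y down, z forward; pixel columns grow to the right and rows downward; lengths in m; the calibration is good to about 2 mm. A picture is of the moment at which its call begins.
- robot.sign_off(): hands the job in; it is judged then, once.
Trained networks look in a picture, given as the dict that the camera call returned (one of the last four; its "shot" number tells which), for a name from the list of things; names that differ only in an ending like _2 or _b are one class to them, and where a whole thing is asked for, a point or a joint stands for the part that bears it (a point fixed in the world has none). Each returns a list of dicts, best first, with "score" (0 to 1); they miss things now and then, are a little off and sometimes report something else, mostly with a low value. They report only what shows in the picture. A call takes as long as a camera call. They do not tell look-alikes from the thing itself.
- robot.trace(target, picture): "mask" (480x640 bool, what is visible of it) and "rect" ([left, top, right, bottom] in pixels, round what is visible of it).
The state is a dict: "time": time; "qpos": joint angles; "qvel": joint speeds; "joint_torque": joint torques, N m; "eef_pos": TCP position; "tcp_rot": TCP orientation; "wrist_force": force on the tool from outside, world axes, zero at the start; "wrist_torque": the same for the moment, N m; "width": finger opening in m; "gripper_force": force on a finger pad.
Only numpy, scipy, OpenCV 4.12 (cv2) and the standard library are available. Lean on these libraries where they do the work, as an engineer would, in place of code of your own. Each camera call takes 0.05 s, during which the arm holds its last target. There are 200 camera calls.

### The job

Open the battery hatch of the larger grey box so that its cells can be changed: push the black slide on its front deck fully to the left as seen from the robot, then press the front part of the hatch down to its stop and let go, so that the hatch pops up and stays open by itself. Only push and press with the fingertips and pick nothing up. Leave the smaller box locked and shut, and leave the things standing around where they are.

Things in the scene. Friction and masses are not known exactly. Their poses are not given: they have to be found in the camera images.
- battery_box: The larger of two grey boxes, fixed: 132 (x) by 88 mm (y), deck 50 mm above the table. Origin: centre of its underside; x points from its front (robot's side) to its rear, y to its left as seen from the robot. The hatch covers x = -30 to +54, y = -35 to +35 mm; its top stands 8 mm above the deck. The front deck (x = -66 to -30 mm) carries the black slide.
- battery_box_hinge (a point): Middle of the hatch's hinge line, at its rear (box x = +54 mm). The hatch has a push-push latch under its front edge: pressing its front part about 7 mm down to the stop and letting go releases it, and a spring swings it up in about a second; pressing the open hatch fully down latches it again.
- battery_box_pad (a point): Point on the top face of the battery box's hatch where to press it (three low ribs), 20 mm behind its front edge, half-way across; moves with the hatch. Shut, it is 58 mm above the table.
- battery_box_hatch (a joint): Battery hatch angle (rad): 0 to 0.01 shut and latched, about -0.107 pressed down to its stop (3 to 6 N at the pad until the stop; the latch lets go only near the stop), 1.05 fully popped open (front edge 73 mm up).
- battery_box_nub (a point): Centre of the top of the battery box's black slide: a block 12 mm (x) by 13 mm (y) standing 12 mm above the front deck, its middle 22 mm in front of the hatch's edge; top 62 mm above the table.
- battery_box_lock (a joint): Travel of that slide (m): 0 locked, at its right-hand end (8 mm right of the box's middle); 0.016 free, at its left-hand end. Grows along the box's +y, to the left as seen from the robot. Moves at about 1 N and stays where it is left. Under 0.011 it blocks the press of the hatch.
- fuse_box: The smaller grey box of the same make, to be left alone: 106 mm (x) by 64 mm (y), deck 40 mm above the table, slide top 52 mm; fixed to the table. Origin and axes as for the larger one.
- fuse_box_hatch (a joint): Hatch angle of the smaller box (rad), 0 to 0.01 shut; to stay shut.
- fuse_box_lock (a joint): Travel of the smaller box's slide (m), 0 locked; to stay locked.
- eraser_mid (a point): Bystander, loose, to be left in place: blue and white eraser, 21x42x13 mm. Point at its middle.
- glue_bottle_mid (a point): Bystander, loose, to be left in place: small white bottle with a red cap, 29 mm across, 82 high. Point at its middle.
- paint_tube_0_mid (a point): Bystander, loose, to be left in place: white paint tube lying, 26x98x20 mm. Point at its middle.
- paint_tube_2_mid (a point): Bystander, loose, to be left in place: another white paint tube lying, 26x98x20 mm. Point at its middle.
- ink_1_mid (a point): Bystander, loose, to be left in place: small ink bottle with a black cap, 36 mm across, 73 high. Point at its middle.
- mug_mid (a point): Bystander, loose, to be left in place: white mug, 83x115x86 mm. Point at its middle.
Mind the look-alikes: they are no part of the job. What is shaped like the battery_box but yellow is not meant.

How it is judged:
By the outcome, as a careful person would: the job done as asked, in the order asked, and still so for the second after the job is handed in, with the robot touching nothing.
It also fails if it takes over 32 s, if anything falls off the work surface, if the arm or the gripper's body presses on something with over 40 N, if the wrist force passes 120 N, or if a joint passes its speed limit or range.

## Working session

There is one attempt and no reset: what is moved stays moved. The work goes in short steps, Python scripts to look and compute and a shell command to move; the robot and the scene stay as the last step left them, time stands still between calls to the robot, and variables do not carry over. Pictures are saved under pics/ and viewed, at most 10 in all, crops included, and the job is handed in when it is done.

```bash
mkdir -p pics
cat > h.py <<'E'
import numpy as np, cv2
from rig import robot
def pts(p):
    # world xyz for every pixel via depth
    K=p["mtx"];k1=p["k1"];R=cv2.Rodrigues(np.array(p["rvec"]))[0];t=np.array(p["tvec"]).ravel()
    v,u=np.mgrid[0:480,0:640]
    d=np.array([k1,0,0,0,0],float)
    n=cv2.undistortPoints(np.stack([u.ravel(),v.ravel()],1).astype(float)[:,None],np.array(K,float),d)[:,0].reshape(480,640,2)
    z=p["range_z"].astype(float)
    c=np.dstack([n[...,0]*z,n[...,1]*z,z])
    w=(c-t)@R
    w[z<=0]=np.nan
    return w
def pix(p,X):
    return cv2.projectPoints(np.array(X,float).reshape(-1,1,3),np.array(p["rvec"],float),np.array(p["tvec"],float),np.array(p["mtx"],float),np.array([p["k1"],0,0,0,0],float))[0][:,0]
E
python3 - <<'E'
from h import *
np.set_printoptions(precision=4,suppress=True)
s=robot.sense();print(s["time"],s["eef_pos"],s["tcp_rot"],s["width"])
ims=[]
for n in ("top","side"):
    p=robot.camera(n);w=pts(p);im=p["color"].copy()
    np.savez(n+".npz",w=w,c=p["color"])
    for o in ("battery_box","battery_box_nub","battery_box_hatch","fuse_box","eraser_mid","glue_bottle_mid","paint_tube_0_mid","ink_1_mid","mug_mid"):
        for r in robot.trace(o,p):
            if r["score"]<.2: continue
            m=r["mask"];q=w[m];print(n,o,round(r["score"],2),np.round(r["rect"]),np.nanmedian(q,0),np.nanpercentile(q[:,2],97) if len(q) else'')
    cv2.imwrite(f"pics/{n}.png",im)
E
```

```text
0.0 [ 0.1508 -0.6062  0.2048] [[ 0.9704  0.2414 -0.0004]
 [ 0.2414 -0.9704  0.0011]
 [-0.0001 -0.0012 -1.    ]] 0.09397043966800457
top battery_box 0.9 [287. 132. 350. 200.] [0.7043 0.0438 0.0518] 0.062330861667319985
top battery_box 0.85 [356. 246. 411. 316.] [ 0.4689 -0.1291  0.0539] 0.062054883052306234
top battery_box_nub 0.5 [372. 293. 385. 306.] [ 0.4211 -0.1258  0.0555] 0.06546025814054113
top battery_box_nub 0.44 [306. 181. 319. 187.] [0.6687 0.0566 0.0552] 0.06483670506823201
top battery_box_hatch 0.77 [300. 148. 345. 177.] [0.7245 0.0388 0.0574] 0.06265956140135373
top battery_box_hatch 0.59 [370. 254. 404. 292.] [ 0.4848 -0.1329  0.0578] 0.06296973447250429
top fuse_box 0.96 [252. 222. 300. 274.] [0.5184 0.1206 0.0417] 0.051841295366994326
top eraser_mid 0.66 [306. 307. 323. 320.] [0.386  0.0129 0.0115] 0.016397502010495422
top eraser_mid 0.27 [253. 219. 302. 272.] [0.519  0.1203 0.0419] 0.051848931869413674
top glue_bottle_mid 0.56 [321. 222. 332. 237.] [0.5656 0.0081 0.0559] 0.08280143159940838
top paint_tube_0_mid 0.74 [181. 299. 224. 328.] [0.3573 0.2685 0.0106] 0.0199
[... 814 characters left out ...]
5685
side fuse_box 0.2 [332. 203. 400. 259.] [ 0.4637 -0.1046  0.0463] 0.06039219256239402
side eraser_mid 0.6 [367. 278. 389. 296.] [0.386  0.0172 0.011 ] 0.014324832581517467
side eraser_mid 0.43 [215. 359. 288. 426.] [0.4395 0.3738 0.0543] 0.08518155283068357
side glue_bottle_mid 0.96 [294. 225. 305. 264.] [0.5673 0.0155 0.0439] 0.08174566297222975
side paint_tube_0_mid 0.6 [322. 362. 349. 410.] [0.3497 0.2777 0.0131] 0.01851784241873255
side ink_1_mid 0.78 [370. 162. 384. 191.] [ 0.5372 -0.3342  0.0424] 0.07384434051567149
side mug_mid 0.72 [212. 359. 291. 423.] [0.4394 0.3733 0.0542] 0.08520570320858237
side mug_mid 0.3 [384. 220. 392. 234.] [ 0.4203 -0.1231  0.0572] 0.06316928388495475
```

View pics/top.png

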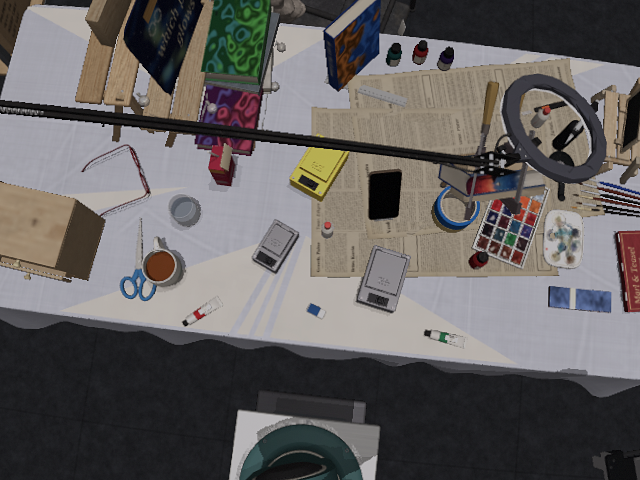

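View pics/side.png

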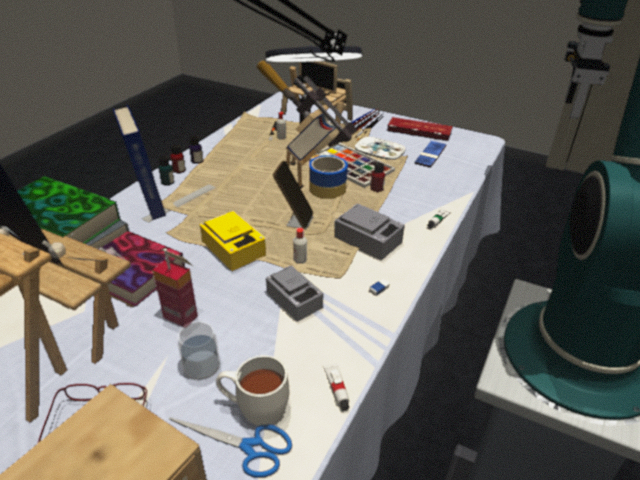

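Boxes like the one meant: the grey one at top (383,278), the yellow one at (320,167) and the smaller grey one at (276,246). The one at (383,278) fits, being grey and the larger of the two greys. Side view shows it at (370,230). Next I fit its pose and confirm it in a crop.

```bash
cat > fit.py <<'E'
from h import *
np.set_printoptions(precision=4,suppress=True)
def rect(w,lo,hi,c,r):
    m=(w[...,2]>lo)&(w[...,2]<hi)&(np.hypot(w[...,0]-c[0],w[...,1]-c[1])<r)
    (cx,cy),s,a=cv2.minAreaRect((w[m][:,:2]*1000).astype(np.float32));return m.sum(),cx,cy,s,a
E
python3 - <<'E'
from fit import *
for n in ("top","side"):
    d=np.load(n+".npz");w=d["w"]
    for nm,c,r in(("big",(.469,-.129),.1),("fuse",(.515,.122),.085)):
        print(n,nm,rect(w,.03,.07,c,r), "hatch", rect(w,.0555 if nm=="big" else .0455,.07,c,r))
    m=(w[...,2]>.03)&(w[...,2]<.07)&(np.hypot(w[...,0]-.469,w[...,1]+.129)<.1)
    # dark pixels on deck
    dk=m&(d["c"].max(2)<60); print("dark",dk.sum(),np.nanmedian(w[dk],0), np.nanpercentile(w[dk][:,2],90) if dk.any() else 0)
    # anything in lane
    for x0 in np.arange(.2,.7,.1): print([round(float(np.nanmax(np.where((abs(w[...,0]-x0-.05)<.05)&(abs(w[...,1]-y)<.05),w[...,2],-1))),2) for y in np.arange(-.55,.2,.1)])
a=cv2.imread("pics/top.png")[225:335,330:440];b=cv2.imread("pics/side.png")[185:275,320:410]
cv2.imwrite("pics/crop.png",np.hstack([cv2.resize(a,(400,400),interpolation=2),cv2.resize(b,(400,400),interpolation=2)]))
E
```

```text
top big (np.int64(2296), 473.4737548828125, -130.4998779296875, (88.64818572998047, 133.5840301513672), 78.93519592285156) hatch (np.int64(1004), 470.66583251953125, -132.8563690185547, (76.83096313476562, 128.5220947265625), 79.75636291503906)
top fuse (np.int64(1258), 522.2537841796875, 122.22897338867188, (65.18782806396484, 106.54939270019531), 65.62054443359375) hatch (np.int64(469), 522.280029296875, 119.94462585449219, (58.0870246887207, 96.85102844238281), 70.20612335205078)
dark 220 [ 0.4213 -0.1191  0.05  ] 0.058900376170382976
[-0.15, -0.09, -0.1, -0.11, -0.12, -0.13, -0.12, -0.14]
[0.01, 0.01, 0.02, 0.03, 0.01, 0.01, 0.02, 0.01]
[0.02, 0.01, 0.01, 0.01, 0.07, 0.06, 0.05, 0.06]
[0.02, 0.02, 0.08, 0.17, 0.07, 0.52, 0.57, 0.61]
[0.3, 0.34, 0.39, 0.43, 0.48, 0.52, 0.53, 0.05]
side big (np.int64(1782), 472.5664367675781, -129.97100830078125, (94.00398254394531, 133.73165893554688), 79.2318344116211) hatch (np.int64(722), 470.18212890625, -130.5692901611328, (73.5096664428711, 119.0218734741211), 78.46236419677734)
side fuse (np.int64(1297), 521.7171020507812, 121.43756103515625, (65.53608703613281, 108.21015167236328), 66.08999633789062) hatch (np.int64(540), 521.7951049804688, 121.2608413696289, (46.907657623291016, 91.87730407714844), 65.23725891113281)
dark 261 [ 0.4662 -0.0966  0.0416] 0.05520108364826179
[-0.12, -0.08, -0.09, -0.09, -0.09, -0.08, -0.08, -0.1]
[0.01, 0.0, 0.02, 0.02, 0.0, 0.01, 0.02, 0.0]
[0.01, 0.0, 0.0, 0.01, 0.06, 0.06, 0.04, 0.06]
[0.02, 0.02, 0.08, 0.17, 0.06, 0.52, 0.54, 0.56]
[0.29, 0.33, 0.39, 0.43, 0.47, 0.51, 0.52, 0.05]
```

View pics/crop.png

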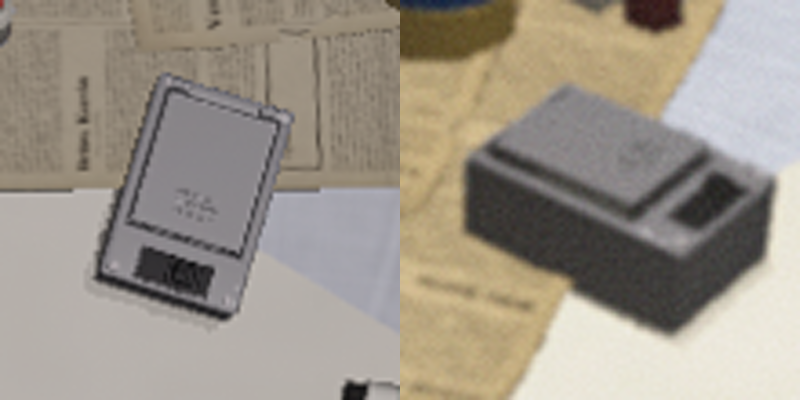

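The crop shows the grey larger box, with its black slide at the right-hand end of the slot on the front deck (left view, 180,272). It sits at about (0.473, -0.130) with a yaw of -11°. I turn the tool, shut the fingers and approach from above.

```bash
python3 -m jog '{"travel":[[0,0,0],[0,0,0],[0,0,0],[0,0,0],[0.036,-0.103,0],[0.036,-0.103,0],[0.036,-0.103,0],[0.036,-0.103,0],[0.036,-0.103,0],[0.036,-0.103,0],[0.036,-0.103,0],[0.036,-0.103,0]],"spin":[0.0347,0.0347,0.0347,0.0347,0,0,0,0,0,0,0,0],"claw":[0,0,0,0,0,0,0,0,0,0,0,0]}' 20
python3 -m jog '{"travel":[[0.036,-0.103,0],[0.036,-0.103,0],[0.036,-0.103,0],[0.036,-0.103,0],[0.036,-0.103,0],[0.036,-0.103,0],[0.036,-0.103,0],[0.036,-0.103,0],[0,0,0],[0,0,0]],"spin":[0,0,0,0,0,0,0,0,0,0],"claw":[0,0,0,0,0,0,0,0,0,0]}'
```

```text
time: 2.0
eef_pos: [0.2835, -0.3789, 0.2056]
tcp_rot: [[0.982, -0.191, 0.0], [-0.191, -0.982, -0.0], [0.0, 0.0, -1.0]]
wrist_force: [0.9, -0.3, 1.0]
width: 0.0172
gripper_force: 0.0
time: 2.83
eef_pos: [0.4156, -0.153, 0.2055]
tcp_rot: [[0.982, -0.188, 0.0], [-0.188, -0.982, 0.0], [0.0, -0.0, -1.0]]
wrist_force: [-0.9, -1.5, -0.1]
width: 0.0005
gripper_force: 0.0
```

```bash
python3 -m jog '{"travel":[[0,0,0.09],[0,0,0.09],[0,0,0.09],[0,0,0.09],[0,0,0.07],[0,0,0.03],[0,0,0.014],[0,0,0.012],[0,0,0]],"spin":[0,0,0,0,0,0,0,0,0],"claw":[0,0,0,0,0,0,0,0,0]}'
python3 - <<'E'
from h import *
ims=[]
for n,b in (("top",(330,225,110)),("side",(330,150,110))):
    p=robot.camera(n);np.savez(n+"2.npz",w=pts(p));x,y,s=b
    for r in robot.trace("battery_box_nub",p)[:2]: print(n,r["score"],r["rect"],np.nanmedian(pts(p)[r["mask"]],0))
    ims.append(cv2.resize(p["color"][y:y+s,x:x+s],(400,400),interpolation=2))
cv2.imwrite("pics/c2.png",np.hstack(ims))
E
```

```text
time: 3.58
eef_pos: [0.4152, -0.1547, 0.06]
tcp_rot: [[0.981, -0.192, 0.0], [-0.192, -0.981, -0.0], [0.001, 0.0, -1.0]]
wrist_force: [-0.3, -0.1, -0.4]
width: 0.0005
gripper_force: 0.0
side 0.61 [243.4, 234.8, 253.8, 243.5] [0.6673229  0.05892605 0.05692821]
side 0.42 [383.7, 222.6, 394.0, 233.0] [ 0.41997614 -0.12306916  0.05638071]
```

View pics/c2.png

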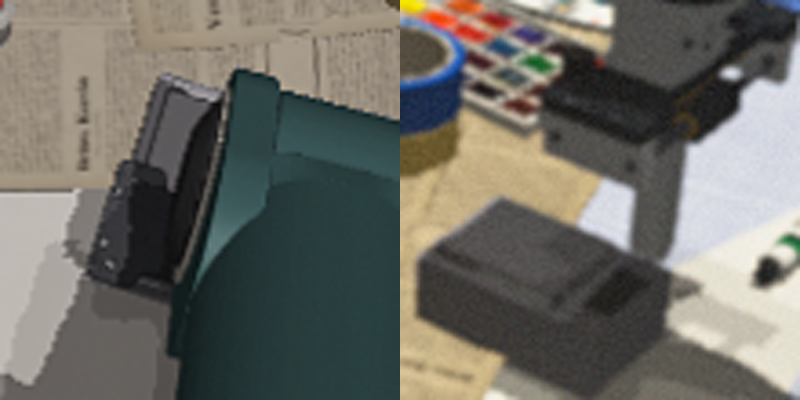

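The side crop shows the shut fingertip on the deck to the right of the slide, around (655,255). I go 5 mm lower and push left.

```bash
python3 -m jog '{"travel":[[0,0,0.016],[0,-0.01,0],[0,-0.01,0],[0,-0.01,0],[0,-0.01,0],[0,-0.01,0],[0,-0.01,0],[0,-0.01,0],[0,0,0]],"spin":[0,0,0,0,0,0,0,0,0],"claw":[0,0,0,0,0,0,0,0,0]}'
python3 -m jog '{"travel":[[0,-0.006,0],[0,-0.006,0],[0,0,0]],"spin":[0,0,0],"claw":[0,0,0]}'
```

```text
time: 4.53
eef_pos: [0.4191, -0.133, 0.0549]
tcp_rot: [[0.982, -0.19, 0.0], [-0.19, -0.982, 0.0], [-0.0, -0.0, -1.0]]
wrist_force: [-0.2, 1.0, 0.2]
width: 0.0003
gripper_force: 0.0
time: 4.78
eef_pos: [0.4197, -0.13, 0.0549]
tcp_rot: [[0.982, -0.191, -0.0], [-0.191, -0.982, -0.0], [-0.0, 0.0, -1.0]]
wrist_force: [-0.1, -2.0, 1.1]
width: 0.0005
gripper_force: 0.8
```

```bash
python3 -m jog '{"travel":[[0,-0.006,0],[0,0,0]],"spin":[0,0],"claw":[0,0]}'
python3 -m jog '{"travel":[[0,-0.006,0],[0,0,0]],"spin":[0,0],"claw":[0,0]}'
```

```text
time: 4.95
eef_pos: [0.42, -0.1291, 0.0551]
tcp_rot: [[0.981, -0.192, 0.0], [-0.192, -0.981, -0.001], [0.0, 0.001, -1.0]]
wrist_force: [-3.5, -5.5, 8.5]
width: 0.0004
gripper_force: 5.4
time: 5.12
eef_pos: [0.42, -0.1286, 0.0552]
tcp_rot: [[0.981, -0.193, -0.0], [-0.193, -0.981, -0.002], [0.0, 0.002, -1.0]]
wrist_force: [-4.8, -16.6, 8.2]
width: 0.0004
gripper_force: 8.6
```

Firm stop reached (16 N). I back off, rise and look at the slide.

```bash
python3 -m jog '{"travel":[[0,0.015,0],[0,0.015,0],[0,0,-0.06],[0,0,-0.1],[0.047,0,0],[0.047,0,0],[0.047,0,0],[0,0,0]],"spin":[0,0,0,0,0,0,0,0],"claw":[0,0,0,0,0,0,0,0]}'
python3 - <<'E'
from h import *
p=robot.camera("side")
for r in robot.trace("battery_box_nub",p)[:3]: print(r["score"],r["rect"],np.nanmedian(pts(p)[r["mask"]],0))
cv2.imwrite("pics/c3.png",cv2.resize(p["color"][170:280,315:425],(500,500),interpolation=2))
E
```

```text
time: 5.78
eef_pos: [0.4621, -0.1437, 0.103]
tcp_rot: [[0.982, -0.191, 0.001], [-0.191, -0.982, 0.0], [0.001, -0.001, -1.0]]
wrist_force: [-0.3, 0.9, -0.3]
width: 0.0007
gripper_force: 0.0
0.68 [294.4, 227.0, 305.1, 263.6] [0.56751481 0.01581006 0.04239666]
0.61 [379.2, 224.2, 390.5, 236.2] [ 0.42317474 -0.10878772  0.05784879]
0.21 [266.7, 266.3, 319.5, 321.6] [0.51249105 0.1350643  0.03898631]
```

View pics/c3.png

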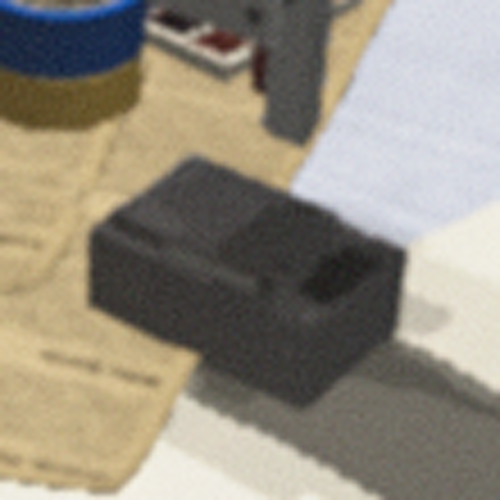

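The slide now shows at the left-hand end, at crop (320,285), about 15 mm from where it was. Next I go above the pad and press.

```bash
python3 -m jog '{"travel":[[-0.006,-0.059,0],[0,0,0.07],[0,0,0.05],[0,0,0.017],[0,0,0]],"spin":[0,0,0,0,0],"claw":[0,0,0,0,0]}'
python3 -m jog '{"travel":[[0,0,0.007],[0,0,0.007],[0,0,0.007],[0,0,0]],"spin":[0,0,0,0],"claw":[0,0,0,0]}'
```

```text
time: 6.3
eef_pos: [0.4604, -0.1255, 0.0608]
tcp_rot: [[0.982, -0.191, -0.002], [-0.191, -0.982, 0.001], [-0.003, -0.0, -1.0]]
wrist_force: [0.2, 0.4, 1.4]
width: 0.0004
gripper_force: 0.0
time: 6.63
eef_pos: [0.4618, -0.1259, 0.0556]
tcp_rot: [[0.982, -0.191, 0.0], [-0.191, -0.982, -0.0], [0.0, 0.0, -1.0]]
wrist_force: [-1.0, -0.4, 1.8]
width: 0.0006
gripper_force: 1.0
```

```bash
python3 -m jog '{"travel":[[0,0,0.007],[0,0,0.007],[0,0,0]],"spin":[0,0,0],"claw":[0,0,0]}'
python3 -m jog '{"travel":[[0,0,0.006],[0,0,0.006],[0,0,0]],"spin":[0,0,0],"claw":[0,0,0]}'
```

```text
time: 6.88
eef_pos: [0.462, -0.1258, 0.0512]
tcp_rot: [[0.982, -0.191, 0.0], [-0.191, -0.982, -0.0], [0.0, 0.0, -1.0]]
wrist_force: [-1.8, -0.9, 6.5]
width: 0.0005
gripper_force: 3.2
time: 7.13
eef_pos: [0.4623, -0.1259, 0.0486]
tcp_rot: [[0.982, -0.191, 0.001], [-0.191, -0.982, -0.001], [0.001, 0.0, -1.0]]
wrist_force: [-8.3, 2.3, 31.2]
width: 0.0004
gripper_force: 16.2
```

The force jumped to 31 N, so the hatch is at its stop. I let go upwards and clear away.

```bash
python3 -m jog '{"travel":[[0,0,-0.03],[-0.05,0,-0.12],[-0.08,0,-0.11],[-0.1,0,-0.09],[-0.08,0.08,-0.05],[-0.06,0.1,0],[0,0.12,0],[0,0.12,0],[0,0.12,0],[0,0.12,0],[0,0,0],[0,0,0]],"spin":[0,0,0,0,0,0,0,0,0,0,0,0],"claw":[0,0,0,0,0,0,0,0,0,0,0,0]}'
python3 -m jog '{"travel":[[0,0.12,0],[0,0.12,0],[0,0,0],[0,0,0],[0,0,0],[0,0,0],[0,0,0],[0,0,0]],"spin":[0,0,0,0,0,0,0,0],"claw":[0,0,0,0,0,0,0,0]}'
python3 - <<'E'
from h import *
ims=[]
for n,(x,y) in (("top",(240,210)),("side",(250,150))):
    p=robot.camera(n);w=pts(p)
    for o in ("battery_box_nub","battery_box_hatch","eraser_mid","glue_bottle_mid","ink_1_mid","fuse_box"):
        for r in robot.trace(o,p)[:2]:
            if r["score"]>.4: print(n,o,round(r["score"],2),np.nanmedian(w[r["mask"]],0).round(3),np.nanmax(w[r["mask"]][:,2]).round(3))
    ims.append(cv2.resize(p["color"][y:y+180,x:x+180],(400,400),interpolation=2))
cv2.imwrite("pics/c4.png",np.hstack(ims))
E
```

```text
time: 8.13
eef_pos: [0.3144, -0.3, 0.1673]
tcp_rot: [[0.981, -0.194, -0.0], [-0.194, -0.981, 0.0], [-0.0, -0.0, -1.0]]
wrist_force: [0.6, 0.8, -0.2]
width: 0.0003
gripper_force: 0.0
time: 8.8
eef_pos: [0.3016, -0.3689, 0.1678]
tcp_rot: [[0.982, -0.19, 0.0], [-0.19, -0.982, 0.0], [0.0, -0.0, -1.0]]
wrist_force: [-0.2, -0.7, -0.3]
width: 0.0001
gripper_force: 0.0
top battery_box_nub 0.66 [ 0.473 -0.129  0.047] 0.136
top battery_box_nub 0.58 [ 0.423 -0.112  0.057] 0.066
top battery_box_hatch 0.89 [0.725 0.038 0.057] 0.498
top battery_box_hatch 0.64 [0.566 0.008 0.057] 0.086
top eraser_mid 0.47 [0.386 0.014 0.012] 0.021
top glue_bottle_mid 0.67 [0.566 0.008 0.057] 0.086
top ink_1_mid 0.85 [ 0.535 -0.338  0.05 ] 0.08
top ink_1_mid 0.74 [0.518 0.12  0.041] 0.056
top fuse_box 0.73 [0.518 0.121 0.041] 0.056
side battery_box_nub 0.59 [0.668 0.06  0.055] 0.064
side battery_box_nub 0.58 [ 0.423 -0.109  0.056] 0.063
side battery_box_hatch 0.8 [0.729 0.04  0.058] 0.062
side battery_box_hatch 0.64 [ 0.503 -0.131  0.101] 0.13
side eraser_mid 0.64 [0.385 0.018 0.011] 0.015
side glue_bottle_mid 0.96 [0.568 0.015 0.043] 0.084
side ink_1_mid 0.52 [ 0.535 -0.335  0.042] 0.127
side fuse_box 0.73 [0.512 0.135 0.039] 0.056
```

View pics/c4.png

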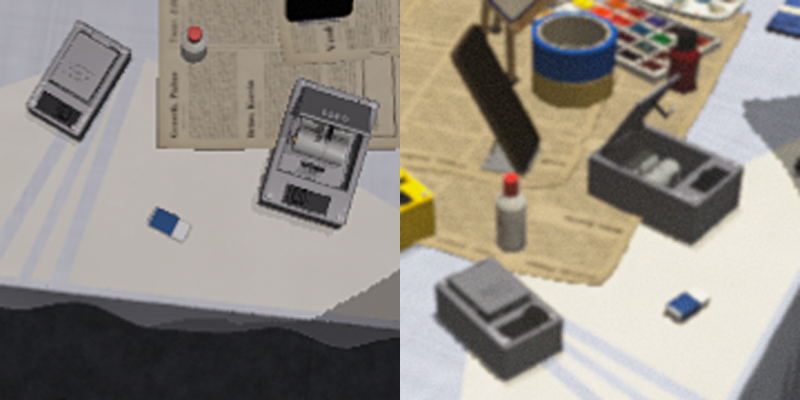

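Both views show the hatch open with the cells exposed, at (320,140) on the left and (660,140) on the right. The small box is shut and the bystanders haven't moved.

```bash
python3 -c "
from rig import robot
print(robot.sign_off())"
```

```text
the job is handed in; nothing more can be done
None
```

The larger grey box's slide is fully left and its hatch has popped open and stayed up by itself; the smaller box is still shut, the bystanders are where they were, and the job was handed in at about 9 s.

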